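Morning check of the cassette reader: seat the check gauge in the slot

TASK

The cassette reader is due for its morning check. Take the narrow check gauge (the one with two notches and a round tip) out of the storage block, lay it flat on the bench so that you can take it again by the long edges of its handle, and slide its blade into the slot in the reader's front, firmly but without ramming it (under 60 N), until the handle's shoulder is fully home against the face and the catches hold the notches. Leave it seated there; the wide paddle stays standing in the block, and the timer, the gauze roll and the petri dish stay where they are.

Things in the scene. Friction and masses are not known exactly. Their poses are not given: they have to be found in the camera images.
- gauge: Light-metal check gauge, 125 mm long, 120 g: flat handle 60 x 34 x 10 mm; flat blade 65 mm long, 22 wide, 5 thick, centred on it, tip round, a notch in each edge 19 to 31 mm from the tip. Origin mid-handle; x to the tip, z across the width, y through the thickness. Starts on edge (z up) in a slot of the block, blade to the far side; lying flat, y is vertical, origin 5 mm up. Either side up fits.
- gauge_shoulder (a point): Middle of the gauge's shoulder, the step where the wide handle ends and the blade begins: x = 30 mm in the gauge's frame. Axes as the gauge's.
- reader: Cassette reader, white desk instrument fixed to the bench, 150 mm deep, 140 mm wide, upright front 58 mm high, the top (dark screen, three keys) sloping up to 92 mm at the back. Origin at the middle of its underside, z up, x from front to back; the front face is at x = -75 mm.
- reader_slot (a point): Middle of the slot's mouth in the reader's front face, 40 mm above the bench; axes as the reader's. The blade goes in flat along +x. Slot 24.5 mm wide (y), 7 mm high (z), 74 mm deep, mouth bevelled to 29 x 11 mm over the first 4 mm. Sprung side catches 40 mm behind the face yield to the blade (a few N) and enter the notches when the gauge's shoulder meets the face.
- block: Grey plastic storage block fixed to the bench, 50 (x) x 110 (y) x 24 mm high, origin at the middle of its underside. Two open-ended slots run along x at y = +33 and -33 mm, 12.5 mm wide, floor 8 mm above the bench; gauge and paddle stand in them on edge, 18 mm of their handles above the block's top.
- paddle: Cleaning paddle in the block's other slot: same handle as the gauge but its blade is 45 mm long and 32 mm wide with a square end and no notches. Origin in the middle of its handle, 25 mm above the bench; axes as the gauge's. Stays in the block.
- timer: Small white desk timer, 28 x 66 x 50 mm, origin at the middle of its underside. Stays.
- gauze_roll: Upright roll of white gauze, 43 mm across, 60 mm high, origin at the middle of its underside. Stays.
- petri_dish: Clear petri dish, 62 mm across, 14 mm high, origin at the middle of its underside. Stays.
Mind the look-alikes: they are no part of the job. What is shaped like the block but blue, brown or orange is not meant.

How it is judged:
By the outcome, as a careful person would: the job done as asked, in the order asked, and still so for the second after the job is handed in, with the robot touching nothing.
It also fails if it takes over 48 s, if anything falls off the work surface, if the arm or the gripper's body presses on something with over 40 N, if the wrist force passes 120 N, or if a joint passes its speed limit or range.

ROBOT

A 7-joint arm with a two-finger parallel gripper is mounted at the origin on a cart in front of the work surface, level with it; the furniture and walls round the work are solid. World frame = base frame: x ahead of the robot, y to its left, z up, the work surface at z = 0. Lengths are in m, angles in rad, forces in N, time in s.
With the tool pointing down it reaches from about 0.4 to 0.875 m from the base axis. Payload 19.3 kg.
Tool frame: the origin (TCP) lies on the centre line of the jaws, within the pads' length; the fingertips stand 14 mm ahead of it and the grasp point (between the pads) lies 5 mm behind it; z points along the fingers, y is the line along which they close (so a half turn about z gives the same grasp; the last joint's range is limited). The gripper opens to 85 mm and grips with 20 to 120 N. Pads are 22 mm wide; open, the fingers measure 114 mm over their backs; the gripper's body (76 mm by 85 mm) begins 54 mm behind the grasp point. The pads swing forward as they close: fully open they stand 13 mm farther back than shut.
Start: joints at [-1.236, 0.521, -0.036, 1.599, 0.021, 1.021, -0.113], TCP at [0.246, 0.574, 0.245] pointing down, gripper open.
Joint ranges: [-2.91, 2.91], [-0.3, 2.13], [-1.5, 1.42], [0.17, 2.43], [-1.26, 4.41], [0.16, 1.93], [-2.52, 2.52]. Speed limits (rad/s): [1.89, 1.89, 2.39, 2.39, 3.01, 3.01, 3.01].

INTERFACE

Orientations are given as [roll, pitch, yaw] about the fixed x, y, z axes, in that order (R = Rz(yaw) Ry(pitch) Rx(roll)).
In Python, from workcell import bot, grab_frame, regions_of gives the robot as it stands. The module is installed in compiled form; this text tells all that it offers.
- The arm moves only by the tool play_rows, never from a script. Its argument "plan" is a list of rows, each a list of 3 entries, a list of its own where there are three numbers: the shift along the tool's x, y, z in units of 2.5 cm (1.0 is 2.5 cm), then the turn, a rotation vector about the tool's x, y, z in units of 0.15 rad (1.0 is 0.15 rad), then the closure, from -1 (fully open) to 1 (shut). In form: [[[tx, ty, tz], [rx, ry, rz], jaw], ...]. A call has 1 to 20 rows; each row shifts and turns the commanded pose from where the row before left it, along the tool's axes as they then stand; what a row does not reach is not made up. A row lasts 1/8 s, in which the tool goes at most 62.5 mm and 10.7 degrees, less where a joint would pass 70% of its speed; a pose out of reach is approached as far as the arm can. A call with a number of a shift or a turn outside -1 to 1 is refused whole. A call with a gripper value outside its range is refused whole. The fingers move at their own pace and stop on an object; "newtons" is the grip in N (left out, the last holds). Time passes only in rows, so rows that do not move let the fingers close. It gives the time, the measured TCP pose, the force, the opening and the grip force at its end, in the units of the state.
- bot.observe(): the state, without advancing time (a new reading comes with each control period).
- grab_frame(name): name is "scene" or "top"; returns a dict with "pixels" (420x560x3 uint8, red, green, blue), "depth" (420x560 float32, m along the optical axis (not along the pixel's ray), 0 where there is no reading), "camera_matrix" (3x3 intrinsics, pixels), "R" (3x3) and "t" (3): a world point X has camera coordinates R X + t. Camera axes: x right, y down, z forward; pixel columns grow to the right and rows downward; lengths in m; the calibration is good to about 2 mm. A picture is of the moment at which its call begins.
- bot.job_done(): hands the job in; it is judged then, once.
Trained networks look in the newest picture that a camera, given by its name, has taken for a name from the list of things; names that differ only in an ending like _2 or _b are one class to them, and where a whole thing is asked for, a point or a joint stands for the part that bears it (a point fixed in the world has none). Each returns a list of dicts, best first, with "p" (0 to 1); they miss things now and then, are a little off and sometimes report something else, mostly with a low value. They report only what shows in the picture. A call takes as long as a camera call. They do not tell look-alikes from the thing itself.
- regions_of(thing, camera): "mask" (420x560 bool, what is visible of it) and "box" ([left, top, right, bottom] in pixels, round what is visible of it).
The state is a dict: "clock": time; "qpos": joint angles; "qd": joint speeds; "joint_efforts": joint torques, N m; "position": TCP position; "tool_rot": TCP orientation; "force": force on the tool from outside, world axes, zero at the start; "moment": the same for the moment, N m; "grip_width": finger opening in m; "finger_force": force on a finger pad.
Only numpy, scipy, OpenCV 4.12 (cv2) and the standard library are available. Lean on these libraries where they do the work, as an engineer would, in place of code of your own. Each camera call takes 0.05 s, during which the arm holds its last target. There are 200 camera calls.

## Working session

There is one attempt and no reset: what is moved stays moved. The work goes in short steps, Python scripts to look and compute and a tool call to move; the robot and the scene stay as the last step left them, time stands still between calls to the robot, and variables do not carry over. Pictures are saved under pics/ and viewed, at most 10 in all, crops included, and the job is handed in when it is done.

Besides the shell and the picture viewer there is one more tool, called after "Request:" as name([rows], argument=value, ...), one row to a line, values as JSON. play_rows: Moves the arm, as the interface text tells. Its arguments: {"type":"object","properties":{"plan":{"type":"array"},"newtons":{"type":"number"}},"required":["plan"]}

```bash
mkdir -p pics; cat > h.py <<'E'
import numpy as np, cv2
from workcell import bot, grab_frame, regions_of
def pts(f, mask=None):
    d=f["depth"]; K=f["camera_matrix"]
    v,u=np.nonzero((d>0)&(mask if mask is not None else True))
    z=d[v,u]; c=np.stack([(u-K[0,2])/K[0,0]*z,(v-K[1,2])/K[1,1]*z,z],1)
    return (c-f["t"])@f["R"], u, v
def save(f,n,box=None,s=1):
    im=f["pixels"][:,:,::-1]
    if box: im=im[box[1]:box[3],box[0]:box[2]]
    cv2.imwrite(f"pics/{n}.png",cv2.resize(im,None,fx=s,fy=s,interpolation=cv2.INTER_CUBIC))
E
python3 - <<'E'
from h import *
print(bot.observe())
F={}
for c in ("scene","top"):
    f=grab_frame(c); save(f,c+"0")
    print(c, "cam at", -f["R"].T@f["t"], f["camera_matrix"][0,0])
    for n in ("gauge","reader","block","paddle","timer","gauze_roll","petri_dish"):
        for r in regions_of(n,c)[:4]:
            P,u,v=pts(f,r["mask"])
            if len(P): print(n,round(r["p"],2),r["box"],"med",np.median(P,0).round(3),"lo",np.percentile(P,2,axis=0).round(3),"hi",np.percentile(P,98,axis=0).round(3))
E
```

```text
{'clock': 0.0, 'qpos': array([-1.23617622,  0.52204963, -0.03634578,  1.60000841,  0.02123326,
        1.02107821, -0.11281305]), 'qd': array([ 1.17435882e-04,  7.96382410e-06, -7.04938948e-05,  3.48140908e-04,
        3.12989449e-04, -1.18728937e-03,  6.72156843e-04]), 'joint_efforts': array([-8.01959704e-04, -9.27113271e+01,  1.97928451e+00, -3.69930625e+01,
        1.77042681e-02,  8.22464383e-03, -4.01952988e-06]), 'position': array([0.24606339, 0.57417555, 0.24470318]), 'tool_rot': array([-3.14043951e+00,  1.01126365e-04,  2.73678291e+00]), 'force': array([ 0.12511645,  0.67666974, -0.11461533]), 'moment': array([ 0.0434628 ,  0.02623354, -0.05368747]), 'finger_force': 0.0, 'grip_width': 0.0854562782802096}
scene cam at [ 0.13561725 -0.80338211  0.9692036 ] 537.774037809698
reader 0.96 [247.7, 142.2, 334.8, 216.6] med [0.679 0.009 0.068] lo [ 0.604 -0.049  0.01 ] hi [0.766 0.099 0.092]
block 0.82 [267.3, 349.6, 299.0, 403.6] med [ 0.395 -0.396  0.024] lo [ 0.356 -0.444  0.001] hi [ 0.437 -0.338  0.028]
block 0.69 [261.5, 283.9, 295.0, 326.4] med [ 0.467 -0.248  0.024] lo [ 0.439
[... 1304 characters left out ...]
le 0.66 [338.4, 229.4, 347.6, 271.7] med [ 0.492 -0.21   0.041] lo [ 0.452 -0.225  0.001] hi [ 0.544 -0.198  0.047]
timer 0.9 [301.3, 168.6, 330.1, 182.1] med [ 0.689 -0.132  0.037] lo [ 0.677 -0.163  0.007] hi [ 0.703 -0.101  0.053]
timer 0.73 [213.7, 138.9, 276.5, 211.3] med [0.683 0.03  0.076] lo [ 0.606 -0.041  0.032] hi [0.761 0.1   0.093]
timer 0.34 [166.3, 248.1, 181.8, 259.4] med [0.492 0.213 0.038] lo [ 0.478  0.199 -0.004] hi [0.502 0.241 0.064]
gauze_roll 0.55 [160.4, 246.6, 178.6, 262.1] med [0.487 0.221 0.048] lo [ 0.47   0.2   -0.003] hi [0.506 0.243 0.064]
petri_dish 0.9 [376.0, 185.9, 401.6, 210.0] med [ 0.639 -0.329  0.015] lo [ 0.611 -0.357  0.004] hi [ 0.666 -0.301  0.019]
```

View pics/top0.png

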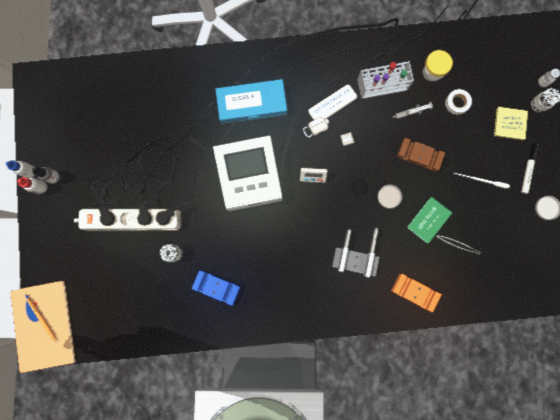

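View pics/scene0.png

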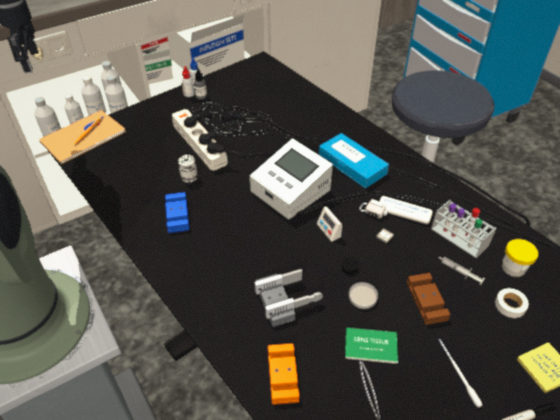

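```bash
python3 - <<'E'
from h import *
def ab(c,sl):
    f=grab_frame(c); P,u,v=pts(f); return f,P,u,v
f,P,u,v=ab("top",0)
m=(P[:,2]>0.032)&(P[:,2]<0.06)&(P[:,0]>.4)&(P[:,0]<.58)&(P[:,1]<-.17)&(P[:,1]>-.32)
for nm,s in (("gauge",P[:,1]<-.245),("paddle",P[:,1]>=-.245)):
    Q=P[m&s]; c=Q[:,:2].mean(0); w,V=np.linalg.eigh(np.cov(Q[:,:2].T)); 
    d=V[:,1]*np.sign(V[0,1]); a=(Q[:,:2]-c)@d
    print(nm,len(Q),c,np.degrees(np.arctan2(d[1],d[0])),"ends",c+d*a.min(),c+d*a.max(),"z",np.percentile(Q[:,2],[5,50,95]))
    A=np.c_[a,(Q[:,:2]-c)@[-d[1],d[0]],Q[:,2]]
    for lo in np.arange(-.08,.08,.01):
        s2=(a>lo)&(a<lo+.01)
        if s2.any(): print(round(lo,2),s2.sum(),A[s2].mean(0).round(4),A[s2][:,1].min().round(4),A[s2][:,1].max().round(4))
# block top
m=(abs(P[:,2]-.024)<.005)&(P[:,0]>.42)&(P[:,0]<.53)&(P[:,1]<-.17)&(P[:,1]>-.32)
print("block",cv2.minAreaRect((P[m][:,:2]*1000).astype(np.float32)))
save(f,"topc",(300,200,420,290),6)
save(f,"topr",(190,120,340,230),5)
fs,Ps,us,vs=ab("scene",0)
# reader front face from both clouds: x-ish ~0.6
for Q in (P,Ps):
    r=(Q[:,0]>.58)&(Q[:,0]<.80)&(Q[:,1]>-.08)&(Q[:,1]<.13)&(Q[:,2]>.05)
    R=Q[r]; print("reader rect",cv2.minAreaRect((R[:,:2]*1000).astype(np.float32)))
    # front top edge
    e=[]
    for y in np.arange(-.03,.10,.01):
        s=(abs(R[:,1]-y)<.005)
        if s.sum()>3: e.append([y,np.sort(R[s][:,0])[:3].mean()])
    e=np.array(e); p=np.polyfit(e[:,0],e[:,1],1); print(np.c_[e].round(4).tolist(),p)
E
```

```text
gauge 173 [ 0.48263492 -0.2751523 ] -12.213051711074915 ends [ 0.43526072 -0.26489834] [ 0.55211543 -0.29019109] z [0.03407785 0.04082273 0.0463503 ]
-0.05 18 [-0.0444 -0.      0.0411] -0.0059 0.0042
-0.04 19 [-0.0348 -0.0003  0.0421] -0.0059 0.0043
-0.03 20 [-0.0251  0.0002  0.0419] -0.0051 0.0046
-0.02 20 [-0.0151  0.0003  0.0417] -0.0051 0.0045
-0.01 21 [-0.0048  0.0002  0.0421] -0.0058 0.0048
-0.0 19 [0.0053 0.0002 0.0422] -0.0061 0.0049
0.01 9 [ 0.0147 -0.0008  0.0371] -0.0041 0.0021
0.02 9 [ 0.024  -0.0007  0.0359] -0.0034 0.0021
0.03 11 [0.0347 0.0001 0.0375] -0.0029 0.0022
0.04 6 [ 0.0444 -0.0002  0.0366] -0.0028 0.0018
0.05 10 [ 0.0546 -0.0001  0.0353] -0.0027 0.0024
0.06 9 [0.0643 0.0001 0.0368] -0.0024 0.0022
0.07 2 [0.071  0.0009 0.0361] -0.0001 0.0019
paddle 152 [ 0.49131471 -0.20963902] -12.000118457692288 ends [ 0.447978   -0.20042742] [ 0.54867493 -0.22183143] z [0.03738301 0.042337   0.04544078]
-0.05 8 [-0.0422 -0.0003  0.042 ] -0.0043 0.004
-0.04 19 [-0.0348 -0.      0.0417] -0.0055 0.0044
-0.03 18 [-0.0247  0.0001  0.0418] -0.0051 0.005
-0.02 18 [-0.0149  0.0001  
[... 459 characters left out ...]
)
reader rect ((686.287109375, 29.992713928222656), (152.02261352539062, 140.08401489257812), 11.785811424255371)
[[-0.03, 0.6221], [-0.02, 0.6197], [-0.01, 0.6174], [0.0, 0.616], [0.01, 0.6136], [0.02, 0.6111], [0.03, 0.6091], [0.04, 0.6065], [0.05, 0.6044], [0.06, 0.6032], [0.07, 0.6016], [0.08, 0.5989], [0.09, 0.618]] [-0.13910063  0.61506125]
reader rect ((687.1863403320312, 31.536880493164062), (155.77700805664062, 147.9263458251953), 11.767268180847168)
[[-0.03, 0.6212], [-0.02, 0.6205], [-0.01, 0.6174], [0.0, 0.6144], [0.01, 0.6132], [0.02, 0.6116], [0.03, 0.6086], [0.04, 0.6075], [0.05, 0.6054], [0.06, 0.6024], [0.07, 0.6018], [0.08, 0.5989], [0.09, 0.6067]] [-0.17226391  0.6151348 ]
```

The top view shows the grey block at about px (356, 262). The round-tipped gauge is in its right slot (370, 250) and the paddle is in its left slot (343, 250). The reader is at (248, 173) with its slot side facing the robot. In the scene view the gauge's round tip shows at (315, 297). The blue, brown and orange blocks are decoys.

The gauge axis lies at -12.2° with mid-handle at about (0.464, -0.271), and the reader's yaw is about +11.8°. I'm moving over now.

Request:
play_rows([
  [[0,0,0],[0,0,-0.64],0],
  [[0,0,0],[0,0,-0.64],0],
  [[-0.8,-0.92,0],[0,0,0],0],
  [[-0.8,-0.92,0],[0,0,0],0],
  [[-0.8,-0.92,0],[0,0,0],0],
  [[-0.8,-0.92,0],[0,0,0],0],
  [[-0.8,-0.92,0],[0,0,0],0],
  [[-0.8,-0.92,0],[0,0,0],0],
  [[-0.8,-0.92,0],[0,0,0],0],
  [[-0.8,-0.92,0],[0,0,0],0],
  [[-0.8,-0.92,0],[0,0,0],0],
  [[-0.8,-0.92,0],[0,0,0],0],
  [[-0.8,-0.92,0],[0,0,0],0],
  [[-0.8,-0.92,0],[0,0,0],0],
  [[-0.8,-0.92,0],[0,0,0],0],
  [[-0.8,-0.92,0],[0,0,0],0],
], newtons=60)

```text
clock: 2.9
position: [0.4523, 0.1997, 0.2454]
tool_rot: [3.141, 0.0, 2.929]
force: [1.1, 0.5, -1.1]
grip_width: 0.0429
finger_force: 0.0
```

Request:
play_rows([
  [[-0.225,-0.915,0],[0,0,0],0],
  [[-0.225,-0.915,0],[0,0,0],0],
  [[-0.225,-0.915,0],[0,0,0],0],
  [[-0.225,-0.915,0],[0,0,0],0],
  [[-0.225,-0.915,0],[0,0,0],0],
  [[-0.225,-0.915,0],[0,0,0],0],
  [[-0.225,-0.915,0],[0,0,0],0],
  [[-0.225,-0.915,0],[0,0,0],0],
  [[-0.225,-0.915,0],[0,0,0],0],
  [[-0.225,-0.915,0],[0,0,0],0],
  [[-0.225,-0.915,0],[0,0,0],0],
  [[-0.225,-0.915,0],[0,0,0],0],
  [[-0.225,-0.915,0],[0,0,0],0],
  [[-0.225,-0.915,0],[0,0,0],0],
  [[-0.225,-0.915,0.4],[0,0,0],0],
  [[-0.225,-0.915,0.6],[0,0,0],0],
  [[-0.225,-0.915,0.8],[0,0,0],0],
  [[-0.225,-0.915,0.9],[0,0,0],0],
  [[-0.225,-0.915,0.9],[0,0,0],0],
  [[-0.225,-0.915,0.9],[0,0,0],0],
])

```text
clock: 5.4
position: [0.4653, -0.2711, 0.1321]
tool_rot: [-3.142, 0.0, 2.929]
force: [1.7, -0.3, 0.2]
grip_width: 0.0425
finger_force: 0.0
```

Request:
play_rows([
  [[0,0,0.8],[0,0,0],0],
  [[0,0,0.8],[0,0,0],0],
  [[0,0,0.8],[0,0,0],0],
  [[0,0,0.7],[0,0,0],0],
  [[0,0,0.35],[0,0,0],0],
  [[0,0,0.2],[0,0,0],0],
  [[0,0,0],[0,0,0],0],
])

```text
clock: 6.28
position: [0.4652, -0.2704, 0.0416]
tool_rot: [-3.142, 0.0, 2.929]
force: [0.6, -0.1, 0.2]
grip_width: 0.0427
finger_force: 0.0
```

```bash
python3 - <<'E'
from h import *
f=grab_frame("scene"); g=grab_frame("top")
a=cv2.resize(f["pixels"][230:350,220:340,::-1],(400,400),interpolation=cv2.INTER_CUBIC)
b=cv2.resize(g["pixels"][200:320,290:410,::-1],(400,400),interpolation=cv2.INTER_CUBIC)
cv2.imwrite("pics/pre.png",np.hstack([a,b]))
E
```

```text
(no output)
```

View pics/pre.png

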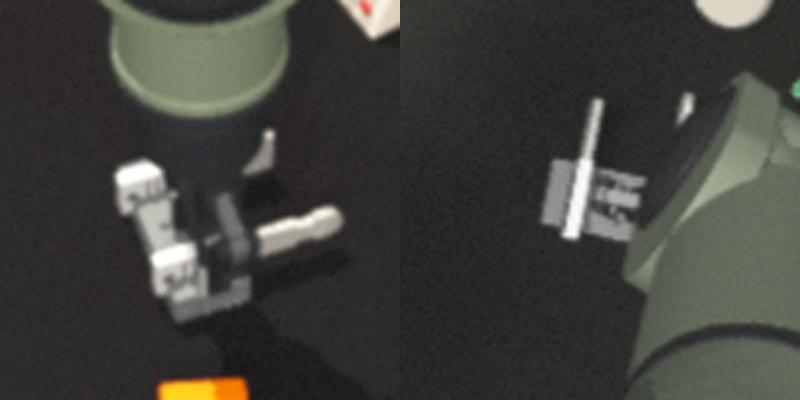

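The scene crop at left shows the fingers straddling the gauge handle at about crop px (200, 260), with the round tip pointing away at (330, 222). The paddle is clear. I'm gripping and lifting.

Request:
play_rows([
  [[0,0,0],[0,0,0],1],
  [[0,0,0],[0,0,0],1],
  [[0,0,0],[0,0,0],1],
  [[0,0,0],[0,0,0],1],
  [[0,0,-0.2],[0,0,0],1],
  [[0,0,-0.5],[0,0,0],1],
  [[0,0,-0.8],[0,0,0],1],
  [[0,0,-0.8],[0,0,0],1],
], newtons=60)

```text
clock: 7.38
position: [0.4652, -0.2704, 0.1004]
tool_rot: [-3.142, 0.0, 2.929]
force: [0.5, -0.3, -1.6]
grip_width: 0.0082
finger_force: 58.8
```

Request:
play_rows([
  [[0.085,0.75,-0.4],[0,0,0],1],
  [[0.085,0.75,0],[0,0,0],1],
  [[0.085,0.75,0],[0,0,0],1],
  [[0.085,0.75,0],[0,0,0],1],
  [[0.085,0.75,0],[0,0,0],1],
  [[0.085,0.75,0],[0,0,0],1],
  [[0.085,0.75,0],[0,0,0],1],
  [[0.085,0.75,0],[0,0,0],1],
  [[0,0,0.6],[0,0,-0.7],1],
  [[0,0,0.6],[0,0,-0.7],1],
  [[0,0,0.6],[0,0,-0.7],1],
  [[0,0,0.6],[0,0,-0.7],1],
  [[0,0,0.3],[0,0,0],1],
  [[0,0,0.15],[0,0,0],1],
  [[0,0,0],[0,0,0],1],
])

```text
clock: 9.25
position: [0.4802, -0.12, 0.0378]
tool_rot: [-3.142, -0.0, -2.936]
force: [0.2, -0.2, -0.4]
grip_width: 0.0081
finger_force: 58.8
```

Request:
play_rows([
  [[0,0,0.1],[0,0,0],1],
  [[0,0,0.05],[0,0,0],1],
  [[0,0,0],[0,0,0],1],
])

```text
clock: 9.62
position: [0.4803, -0.1202, 0.0341]
tool_rot: [-3.142, 0.0, -2.935]
force: [0.5, 0.2, -0.7]
grip_width: 0.0084
finger_force: 58.9
```

Request:
play_rows([
  [[0,0,0.04],[0,0,0],1],
  [[0,0,0],[0,0,0],1],
])

```text
clock: 9.88
position: [0.4803, -0.1203, 0.0339]
tool_rot: [-3.141, 0.0, -2.935]
force: [-6.2, 1.4, 24.1]
grip_width: 0.0084
finger_force: 62.2
```

Request:
play_rows([
  [[0,0,-0.03],[0,0,0],0.7],
  [[0,0,0],[0,0,0],0.3],
  [[0,0,0],[0,0,0],-1],
  [[0,0,0],[0,0,0],-1],
  [[0,0,0],[0,0,0],-1],
  [[0,0,0],[0,0,0],-1],
])

```text
clock: 10.62
position: [0.4802, -0.1201, 0.0338]
tool_rot: [-3.142, -0.0, -2.934]
force: [0.8, 0.0, -0.6]
grip_width: 0.0851
finger_force: 0.0
```

```bash
python3 - <<'E'
from h import *
f=grab_frame("scene"); g=grab_frame("top")
a=cv2.resize(f["pixels"][190:310,220:340,::-1],(400,400),interpolation=cv2.INTER_CUBIC)
b=cv2.resize(g["pixels"][170:290,250:370,::-1],(400,400),interpolation=cv2.INTER_CUBIC)
cv2.imwrite("pics/edge.png",np.hstack([a,b])); print(bot.observe()["grip_width"],bot.observe()["position"])
E
```

```text
0.08588706296666589 [ 0.48021649 -0.12015685  0.03379682]
```

View pics/edge.png

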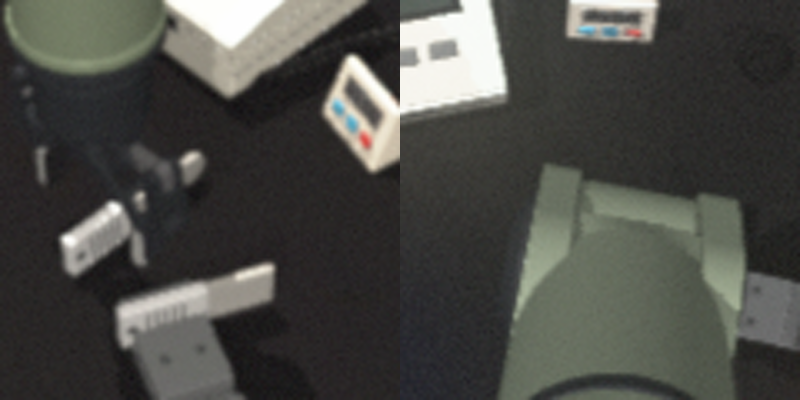

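The left crop shows the gauge standing on edge on the bench, with the handle at crop px (95, 238), the tip at (195, 165) and the open fingers either side. The paddle is still in the block. Next I tip the gauge over towards +y with the trailing finger.

Request:
play_rows([
  [[0,0,0.28],[0,0,0],-1],
  [[0,0.5,0],[0,0,0],-1],
  [[0,0.5,0],[0,0,0],-1],
  [[0,0.3,0],[0,0,0],-1],
  [[0,0.15,0],[0,0,0],-1],
  [[0,0.15,0],[0,0,0],-1],
  [[0,0.15,0],[0,0,0],-1],
  [[0,0.15,0],[0,0,0],-1],
  [[0,0.15,0],[0,0,0],-1],
  [[0,0.15,0],[0,0,0],-1],
  [[0,0,0],[0,0,0],-1],
  [[0,0,0],[0,0,0],-1],
  [[0,0,0],[0,0,0],-1],
])

```text
clock: 12.35
position: [0.4689, -0.0665, 0.0268]
tool_rot: [-3.142, 0.0, -2.935]
force: [-1.3, -1.0, 0.5]
grip_width: 0.0852
finger_force: 0.0
```

```bash
python3 - <<'E'
from h import *
f=grab_frame("scene")
a=cv2.resize(f["pixels"][190:310,220:340,::-1],(500,500),interpolation=cv2.INTER_CUBIC)
cv2.imwrite("pics/tip.png",a)
E
```

```text
(no output)
```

View pics/tip.png

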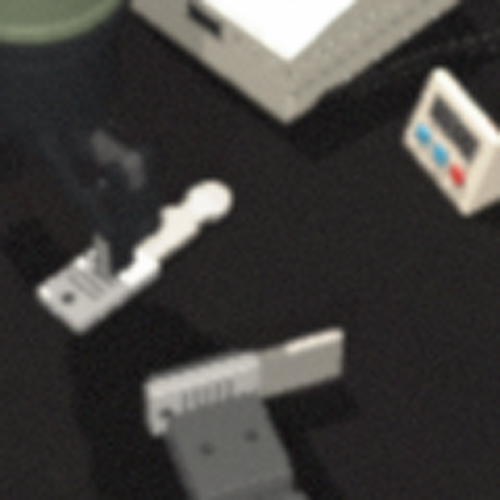

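The gauge now lies flat, with the handle at crop px (100, 290), the round tip at (208, 200) and both notches visible. I'll lift and move aside to measure it and the slot.

Request:
play_rows([
  [[0,0,-0.8],[0,0,0],-1],
  [[0,0,-0.9],[0,0,0],-1],
  [[0,0,-0.9],[0,0,0],-1],
  [[0,0.5,-0.9],[0,0,0],-0.2],
  [[0,0.9,-0.5],[0,0,0],-0.2],
  [[0,0.9,0],[0,0,0],-0.2],
  [[0,0.9,0],[0,0,0],-0.2],
  [[0,0.9,0],[0,0,0],-0.2],
  [[0,0.9,0],[0,0,0],-0.2],
  [[0,0,0],[0,0,0],-0.2],
])

```text
clock: 13.65
position: [0.443, 0.0573, 0.1268]
tool_rot: [3.141, -0.0, -2.932]
force: [-0.4, -1.0, 0.3]
grip_width: 0.0511
finger_force: 0.0
```

```bash
cat > m.py <<'E'
from h import *
def line(Q,w=1):
    c=Q.mean(0); _,V=np.linalg.eigh(np.cov(Q.T)); d=V[:,1]*np.sign(V[0,1]); return c,d
for cam in ("top","scene"):
    f=grab_frame(cam); 
    rs=regions_of("gauge",cam); print(cam,[(round(r["p"],2),np.round(r["box"])) for r in rs[:3]])
    K,R,t=f["camera_matrix"],f["R"],f["t"]; C=-R.T@t
    gray=f["pixels"].min(2).astype(float)
    def plane(u,v,z):
        d=(np.stack([(u-K[0,2])/K[0,0],(v-K[1,2])/K[1,1],np.ones_like(u,float)],-1))@R
        s=(z-C[2])/d[:,2]; return C+d*s[:,None]
    vv,uu=np.mgrid[:420,:560]; W=plane(uu.ravel().astype(float),vv.ravel().astype(float),0.010)
    m=(W[:,0]>.40)&(W[:,0]<.58)&(W[:,1]>-.15)&(W[:,1]<-.03)&(gray.ravel()>95)
    mask=np.zeros(gray.size,np.uint8); mask[m]=1
    n,l,st,_=cv2.connectedComponentsWithStats(mask.reshape(gray.shape)); k=1+st[1:,4].argmax()
    Q=W[(l==k).ravel()][:,:2]; c,d=line(Q); nrm=np.array([-d[1],d[0]]); a=(Q-c)@d; b=(Q-c)@nrm
    print("px",len(Q),"yaw",np.degrees(np.arctan2(d[1],d[0])),"len",np.ptp(a))
    h=a<a.min()+.05; hc=(b[h].max()+b[h].min())/2
    r=cv2.minAreaRect((Q[h]*1000).astype(np.float32)); print("handle rect",r)
    print("tip",c+d*a.max(),"rear",c+d*a.min(),"mid handle(from rear)",c+d*(a.min()+.03)+nrm*hc, "(from tip)",c+d*(a.max()-.095)+nrm*hc)
    P,u,v=pts(f)
    s=(P[:,0]>.58)&(P[:,0]<.79)&(P[:,1]>-.09)&(P[:,1]<.14)&(P[:,2]>.052)&(P[:,2]<.1)
    print("reader",cv2.minAreaRect((P[s][:,:2]*1000).astype(np.float32)))
    if cam=="scene":
        # slot: dark pixels on the front face, intersect with face plane
        y=np.radians(11.8); fx=np.array([np.cos(y),np.sin(y),0]); F=np.array([.6129,.0147,.04])
        D=(np.stack([(uu.ravel()-K[0,2])/K[0,0],(vv.ravel()-K[1,2])/K[1,1],np.ones(uu.size)],-1))@R
        X=C+D*(((F-C)@fx)/(D@fx))[:,None]; L=(X-F)@[-np.sin(y),np.cos(y),0]
        q=(abs(L)<.055)&(X[:,2]>.02)&(X[:,2]<.052)
        dk=q&(gray.ravel()<70); print("slot px",dk.sum(),"lat",L[dk].mean(),L[dk].min(),L[dk].max(),"z",X[dk][:,2].mean(),X[dk][:,2].min(),X[dk][:,2].max(), "face med",np.median(gray.ravel()[q]))
        s=(abs((P-F)@[-np.sin(y),np.cos(y),0])<.06)&(P[:,2]>.012)&(P[:,2]<.052)&(abs((P-F)@fx)<.015)
        A=P[s]; e=(A-F)@fx; print("face offset",np.median(e),len(e)); print(np.polyfit((A-F)@[-np.sin(y),np.cos(y),0],e,1))
        cv2.imwrite("pics/m.png",cv2.resize(f["pixels"][130:280,200:350,::-1],(600,600),interpolation=cv2.INTER_CUBIC))
E
python3 m.py
```

```text
top [(0.79, array([293., 221., 306., 273.]))]
px 584 yaw 11.824813895761672 len 0.12667550613845782
handle rect ((468.67449951171875, -101.72203063964844), (49.658409118652344, 36.29557800292969), 12.984169006347656)
tip [ 0.56804448 -0.08081261] rear [ 0.44405719 -0.10677095] mid handle(from rear) [ 0.4733608  -0.10033794] (from tip) [ 0.47500075 -0.0999946 ]
reader ((686.0974731445312, 29.87555694580078), (151.6695098876953, 140.01327514648438), 11.740091323852539)
scene [(0.86, array([230., 235., 276., 272.]))]
px 604 yaw 12.596142352042394 len 0.1289134445142033
handle rect ((466.95361328125, -100.92071533203125), (49.93111038208008, 39.83547592163086), 12.44310188293457)
tip [ 0.56845624 -0.07852144] rear [ 0.44264555 -0.10663457] mid handle(from rear) [ 0.47187711 -0.09988464] (from tip) [ 0.47569636 -0.0990312 ]
reader ((686.3607788085938, 30.748687744140625), (155.14849853515625, 147.4464569091797), 11.233915328979492)
slot px 16 lat 0.000959904381770002 -0.007907937386899763 0.010274810202220456 z 0.041932208514548514 0.03733587039091224 0.046265138378997706 face med 137.0
face offset 0.001075583379590847 373
[-0.00018297  0.0012433 ]
```

View pics/m.png

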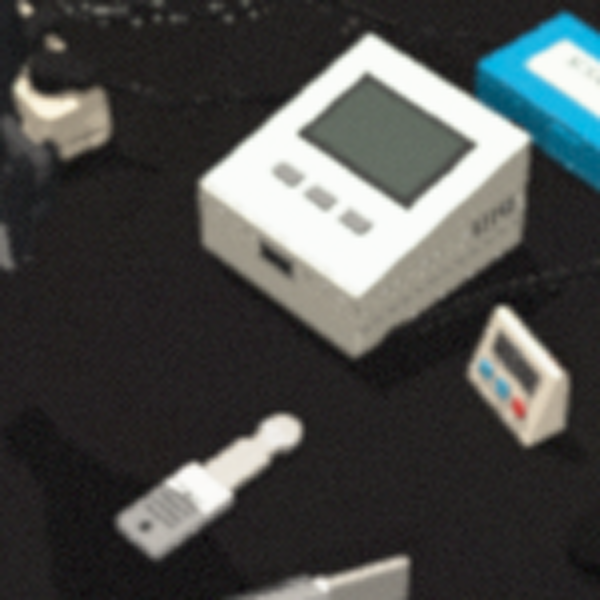

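The gauge lies flat at yaw about 12°, with mid-handle at about (0.474, -0.100). The slot shows as the dark mouth at crop px (277, 260) in the front face, on the face's centre to about 1 mm. Now I take the handle by its long edges.

Request:
play_rows([
  [[0.043,-0.8,0],[0,0,0],-0.4],
  [[0.043,-0.8,0],[0,0,0],-0.4],
  [[0.043,-0.8,0],[0,0,0],-0.4],
  [[0.043,-0.8,0],[0,0,0],-0.4],
  [[0.043,-0.8,0],[0,0,0],-0.4],
  [[0.043,-0.8,0],[0,0,0],-0.4],
  [[0.043,-0.8,0.2],[0,0,0],-0.4],
  [[0.043,-0.8,0.5],[0,0,0],-0.4],
  [[0,0,0.8],[0,0,0],-0.4],
  [[0,0,0.8],[0,0,0],-0.4],
  [[0,0,0.8],[0,0,0],-0.4],
  [[0,0,0.6],[0,0,0],-0.4],
  [[0,0,0.4],[0,0,0],-0.4],
  [[0,0,0.3],[0,0,0],-0.4],
  [[0,0,0],[0,0,0],-0.4],
])

```text
clock: 15.72
position: [0.4676, -0.1024, 0.0166]
tool_rot: [3.142, -0.0, -2.934]
force: [0.0, -0.2, 0.4]
grip_width: 0.0597
finger_force: 0.0
```

Request:
play_rows([
  [[0,0,0],[0,0,0],1],
  [[0,0,0],[0,0,0],1],
  [[0,0,0],[0,0,0],1],
  [[0,0,0],[0,0,0],1],
  [[0,0,-0.2],[0,0,0],1],
  [[0,0,-0.5],[0,0,0],1],
  [[0,0,-0.5],[0,0,0],1],
  [[0,0,-0.2],[0,0,0],1],
  [[0,0,0],[0,0,0],1],
], newtons=100)

```text
clock: 16.85
position: [0.468, -0.1023, 0.0523]
tool_rot: [-3.141, 0.001, -2.934]
force: [-0.3, 0.3, -1.2]
grip_width: 0.0299
finger_force: 99.0
```

```bash
python3 - <<'E'
from h import *
s=bot.observe(); print(s["position"],s["tool_rot"],s["force"],s["grip_width"])
T=s["position"]; 
for cam in ("scene","top"):
    f=grab_frame(cam); K,R,t=f["camera_matrix"],f["R"],f["t"]
    P,u,v=pts(f); y=np.radians(11.9); e=np.array([np.cos(y),np.sin(y),0]); n=np.array([-np.sin(y),np.cos(y),0])
    X=(P-T)@e; L=(P-T)@n; dz=P[:,2]
    b=(X>.045)&(X<.105)&(abs(L)<.02)&(dz>.025)&(dz<.06)
    print(cam,b.sum())
    if b.sum()>20:
        for lo in np.arange(.04,.11,.01):
            q=b&(X>lo)&(X<lo+.01)
            if q.sum(): print(round(lo,3),q.sum(),"lat",L[q].min().round(4),L[q].max().round(4),"z",np.median(dz[q]).round(4))
        print("x max",X[b].max())
    if cam=="scene":
        cv2.imwrite("pics/grip.png",cv2.resize(f["pixels"][170:290,210:350,::-1],(700,600),interpolation=cv2.INTER_CUBIC))
E
```

```text
[ 0.4679624  -0.10233634  0.05228175] [-3.14130373e+00  8.61625265e-04 -2.93432469e+00] [-0.32237558  0.2550779  -1.17931491] 0.029850906130935016
scene 114
0.05 2 lat -0.01 -0.0093 z 0.0401
0.06 16 lat -0.0096 0.0123 z 0.0425
0.07 28 lat -0.0088 0.0116 z 0.0425
0.08 31 lat -0.009 0.0117 z 0.0425
0.09 29 lat -0.0089 0.0136 z 0.0416
0.1 8 lat -0.0024 0.0116 z 0.0419
x max 0.1029717741159211
top 49
0.06 2 lat 0.0076 0.0082 z 0.0415
0.07 3 lat 0.0024 0.0032 z 0.0463
0.08 12 lat -0.0099 -0.0012 z 0.0417
0.09 27 lat -0.0086 0.009 z 0.0414
0.1 5 lat -0.0047 0.0056 z 0.0415
x max 0.10200780899367545
```

View pics/grip.png

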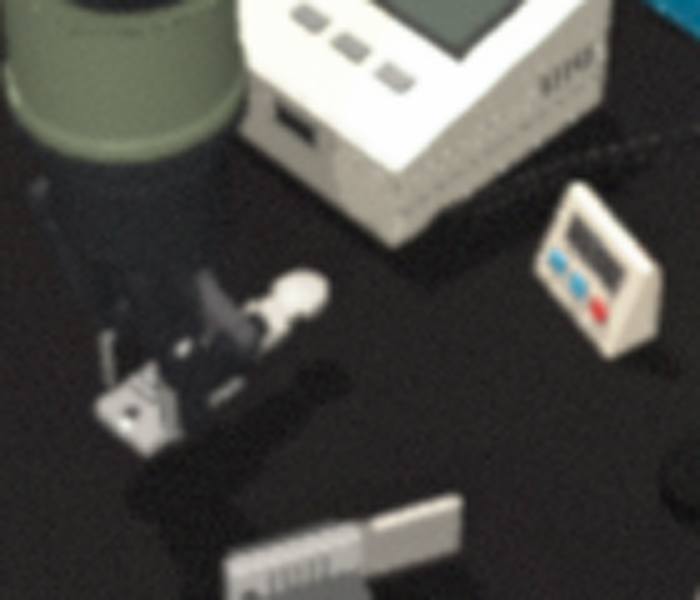

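The scene crop shows the gauge held level by the handle's long edges, with the blade tip free at px (300, 290). The blade top is at z of about 42 mm, so its centre is at about 40 mm. Moving to just before the slot.

Request:
play_rows([
  [[-0.42,0.68,0.02],[0,0,0],1],
  [[-0.42,0.68,0],[0,0,0],1],
  [[-0.42,0.68,0],[0,0,0],1],
  [[-0.42,0.68,0],[0,0,0],1],
  [[-0.42,0.68,0],[0,0,0],1],
  [[0,0,0],[0,0,0],1],
])

```text
clock: 17.7
position: [0.5017, -0.007, 0.0508]
tool_rot: [3.141, -0.0, -2.932]
force: [-0.0, 0.2, -1.5]
grip_width: 0.03
finger_force: 99.0
```

```bash
cat > s.py <<'E'
from h import *
s=bot.observe(); T=s["position"]; y=np.radians(11.75); e=np.array([np.cos(y),np.sin(y),0]); n=np.array([-np.sin(y),np.cos(y),0]); F=np.array([.6128,.0146,.04])
print("shoulder to face",((F-T)@e-.0365).round(4),"lat off",((T-F)@n).round(4),"force fwd/lat/z",(s["force"]@e).round(1),(s["force"]@n).round(1),s["force"][2].round(1),T,s["tool_rot"],s["clock"])
E
cat > g.py <<'E'
from s import *
for cam in ("scene","top"):
    f=grab_frame(cam); P,u,v=pts(f); X=(P-F)@e; L=(P-F)@n
    b=(X>-.05)&(X<-.005)&(abs(L)<.022)&(P[:,2]>.03)&(P[:,2]<.055)
    print(cam,b.sum())
    for lo in np.arange(-.05,-.005,.005):
        q=b&(X>lo)&(X<lo+.005)
        if q.sum()>2: print(round(lo,3),q.sum(),"lat",L[q].min().round(4),L[q].max().round(4),"z",np.median(P[q][:,2]).round(4))
    if cam=="scene": cv2.imwrite("pics/pre2.png",cv2.resize(f["pixels"][160:240,220:320,::-1],(750,600),interpolation=cv2.INTER_CUBIC))
E
python3 g.py
```

```text
shoulder to face 0.0767 lat off 0.0014 force fwd/lat/z -0.0 0.2 -1.5 [ 0.50169356 -0.00703898  0.05083639] [ 3.14117711e+00 -3.52297412e-04 -2.93222466e+00] 17.7
scene 93
-0.05 7 lat -0.007 0.0008 z 0.0395
-0.045 11 lat -0.0077 0.0056 z 0.0408
-0.04 11 lat -0.0041 0.0104 z 0.0411
-0.035 8 lat -0.0039 0.0112 z 0.0409
-0.03 21 lat -0.0075 0.0156 z 0.0408
-0.025 12 lat -0.0076 0.012 z 0.0412
-0.02 12 lat -0.0048 0.0116 z 0.0412
-0.015 10 lat -0.0056 0.0125 z 0.0407
top 30
-0.025 9 lat -0.0093 0.0059 z 0.0411
-0.02 15 lat -0.0071 0.0109 z 0.0404
-0.015 6 lat -0.0051 0.0077 z 0.0395
```

View pics/pre2.png

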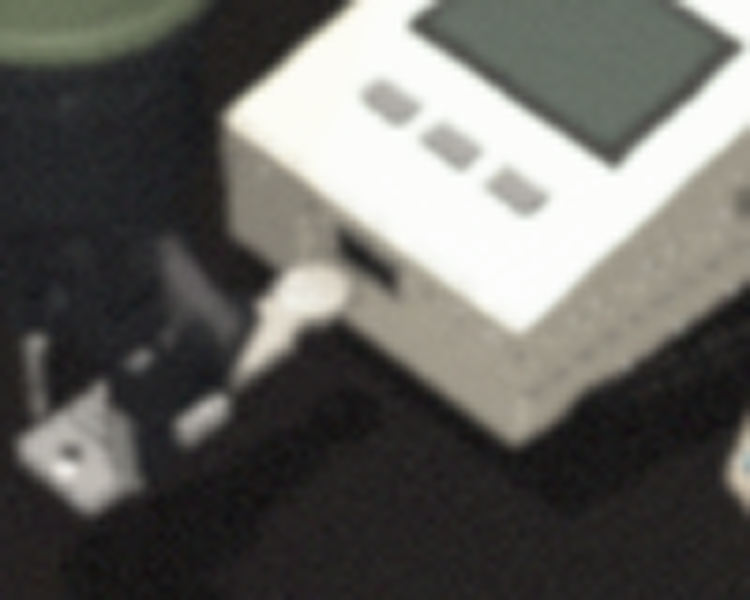

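The blade tip at (320, 290) is pointing at the slot mouth at (368, 258), about 12 mm short of it. It sits 1 to 2 mm to +y and about 1 mm low, so I correct that and enter slowly.

Request:
play_rows([
  [[0,-0.07,-0.04],[0,0,0],1],
  [[0,0,0],[0,0,0],1],
  [[-0.2,0,0],[0,0,0],1],
  [[-0.2,0,0],[0,0,0],1],
  [[-0.1,0,0],[0,0,0],1],
  [[-0.1,0,0],[0,0,0],1],
  [[-0.1,0,0],[0,0,0],1],
])

```text
clock: 18.68
position: [0.5192, -0.0064, 0.0523]
tool_rot: [-3.142, -0.0, -2.934]
force: [-1.1, -0.4, -1.5]
grip_width: 0.0302
finger_force: 99.0
```

```bash
python3 s.py
```

```text
shoulder to face 0.0595 lat off -0.0015 force fwd/lat/z -1.1 -0.2 -1.5 [ 0.51915451 -0.00642722  0.05227054] [-3.14157834e+00 -1.49539934e-04 -2.93438540e+00] 18.675
```

Request:
play_rows([
  [[-0.1,0.02,0],[0,0,0],1],
  [[-0.1,0,0],[0,0,0],1],
  [[-0.1,0,0],[0,0,0],1],
  [[-0.1,0,0],[0,0,0],1],
  [[0,0,0],[0,0,0],1],
])

```text
clock: 19.3
position: [0.5289, -0.0039, 0.0523]
tool_rot: [-3.142, 0.0, -2.934]
force: [-1.2, 0.8, -1.0]
grip_width: 0.0304
finger_force: 99.0
```

```bash
python3 s.py
```

```text
shoulder to face 0.0494 lat off -0.001 force fwd/lat/z -1.0 1.0 -1.0 [ 0.52892253 -0.00385219  0.05226837] [-3.14155435e+00  1.19698944e-04 -2.93435579e+00] 19.3
```

Request:
play_rows([
  [[-0.15,0,0],[0,0,0],1],
  [[-0.15,0,0],[0,0,0],1],
  [[-0.15,0,0],[0,0,0],1],
  [[-0.15,0,0],[0,0,0],1],
  [[-0.15,0,0],[0,0,0],1],
  [[0,0,0],[0,0,0],1],
])

```text
clock: 20.05
position: [0.5474, 0.0, 0.0523]
tool_rot: [-3.142, 0.0, -2.934]
force: [0.4, 1.5, -1.7]
grip_width: 0.0303
finger_force: 99.0
```

```bash
python3 s.py
```

```text
shoulder to face 0.0305 lat off -0.0009 force fwd/lat/z 0.7 1.4 -1.7 [5.47350570e-01 2.66203989e-05 5.22728409e-02] [-3.14154507e+00  1.37362235e-04 -2.93426808e+00] 20.05
```

Request:
play_rows([
  [[-0.15,0,0],[0,0,0],1],
  [[-0.15,0,0],[0,0,0],1],
  [[-0.15,0,0],[0,0,0],1],
  [[-0.15,0,0],[0,0,0],1],
  [[-0.15,0,0],[0,0,0],1],
  [[-0.15,0,0],[0,0,0],1],
  [[0,0,0],[0,0,0],1],
])

```text
clock: 20.92
position: [0.5703, 0.0048, 0.0525]
tool_rot: [-3.141, 0.002, -2.934]
force: [3.9, 0.5, -2.0]
grip_width: 0.0306
finger_force: 99.0
```

```bash
python3 s.py
```

```text
shoulder to face 0.0071 lat off -0.0009 force fwd/lat/z 3.9 -0.3 -2.0 [0.57028427 0.0048278  0.05254866] [-3.14141367e+00  2.07343064e-03 -2.93429116e+00] 20.925
```

Request:
play_rows([
  [[-0.1,0,0],[0,0,0],1],
  [[-0.08,0,0],[0,0,0],1],
  [[0,0,0],[0,0,0],1],
])

```text
clock: 21.3
position: [0.574, 0.0056, 0.0524]
tool_rot: [-3.142, 0.001, -2.934]
force: [3.5, 0.7, -0.5]
grip_width: 0.0305
finger_force: 99.0
```

```bash
python3 s.py
```

```text
shoulder to face 0.0033 lat off -0.0009 force fwd/lat/z 3.5 -0.1 -0.5 [0.57401636 0.00560688 0.05241643] [-3.14154306e+00  8.75537582e-04 -2.93442714e+00] 21.3
```

Request:
play_rows([
  [[-0.04,0,0],[0,0,0],1],
  [[-0.04,0,0],[0,0,0],1],
  [[0,0,0],[0,0,0],1],
])

```text
clock: 21.68
position: [0.5753, 0.0059, 0.0522]
tool_rot: [3.142, -0.0, -2.934]
force: [-0.7, 0.8, -0.5]
grip_width: 0.0302
finger_force: 99.1
```

```bash
python3 s.py
```

```text
shoulder to face 0.0019 lat off -0.0009 force fwd/lat/z -0.6 1.0 -0.5 [0.57534066 0.00589057 0.0522232 ] [ 3.14156324e+00 -3.74902369e-04 -2.93438083e+00] 21.675
```

Request:
play_rows([
  [[-0.04,0,0],[0,0,0],1],
  [[0,0,0],[0,0,0],1],
])

```text
clock: 21.92
position: [0.5757, 0.006, 0.0521]
tool_rot: [3.141, -0.002, -2.935]
force: [-5.8, 0.2, 1.5]
grip_width: 0.0307
finger_force: 99.2
```

Request:
play_rows([
  [[-0.03,0,0],[0,0,0],1],
  [[0,0,0],[0,0,0],1],
])

```text
clock: 22.18
position: [0.5758, 0.006, 0.0519]
tool_rot: [3.141, -0.003, -2.935]
force: [-8.5, -0.6, 2.3]
grip_width: 0.0303
finger_force: 99.3
```

```bash
python3 s.py
```

```text
shoulder to face 0.0015 lat off -0.0009 force fwd/lat/z -8.5 1.2 2.3 [0.57575389 0.00600196 0.05190834] [ 3.14125964e+00 -3.08835071e-03 -2.93470733e+00] 22.175
```

Request:
play_rows([
  [[-0.08,0,0],[0,0,0],1],
  [[0,0,0],[0,0,0],1],
])

```text
clock: 22.42
position: [0.576, 0.0061, 0.0514]
tool_rot: [3.141, -0.007, -2.935]
force: [-17.8, -1.3, 5.4]
grip_width: 0.0301
finger_force: 99.7
```

Request:
play_rows([
  [[-0.08,0,0],[0,0,0],1],
  [[0,0,0],[0,0,0],1],
])

```text
clock: 22.68
position: [0.5761, 0.0062, 0.051]
tool_rot: [3.14, -0.011, -2.935]
force: [-26.7, -2.3, 8.3]
grip_width: 0.0305
finger_force: 100.0
```

```bash
cat > e.py <<'E'
from s import *
f=grab_frame("scene"); cv2.imwrite("pics/seat.png",cv2.resize(f["pixels"][160:240,220:320,::-1],(750,600),interpolation=cv2.INTER_CUBIC))
P,u,v=pts(f); X=(P-F)@e; L=(P-F)@n
q=(X>-.09)&(X<-.005)&(abs(L)<.025)&(P[:,2]>.035)&(P[:,2]<.052); print("handle rear at",np.percentile(X[q],[0.5,2,5]),q.sum(), "handle z", np.median(P[q][:,2]))
E
python3 e.py
```

```text
shoulder to face 0.0011 lat off -0.0007 force fwd/lat/z -26.6 3.2 8.3 [0.5761151  0.00621076 0.05101973] [ 3.14041461 -0.01055854 -2.93525544] 22.675
handle rear at [-0.06103755 -0.06058915 -0.059722  ] 166 handle z 0.044034635886399554
```

Request:
play_rows([
  [[-0.06,0,0],[0,0,0],1],
  [[0,0,0],[0,0,0],1],
])

```text
clock: 22.98
position: [0.5763, 0.0063, 0.0508]
tool_rot: [3.14, -0.013, -2.936]
force: [-32.8, -3.5, 11.4]
grip_width: 0.0296
finger_force: 100.3
```

Request:
play_rows([
  [[0.14,0,0],[0,0,0],1],
  [[0.1,0,0],[0,0,0],1],
  [[0,0,0],[0,0,0],1],
])

```text
clock: 23.35
position: [0.5757, 0.006, 0.0521]
tool_rot: [3.141, -0.002, -2.935]
force: [-7.5, -0.6, 0.5]
grip_width: 0.0304
finger_force: 99.2
```

```bash
python3 s.py
```

```text
shoulder to face 0.0016 lat off -0.0009 force fwd/lat/z -7.5 1.0 0.5 [0.57571518 0.00598524 0.0520949 ] [ 3.14139005e+00 -1.97167482e-03 -2.93458138e+00] 23.35
```

The shoulder stopped hard against the face at 33 N with no further travel. I've relaxed to 7.5 N; now I release and lift off.

Request:
play_rows([
  [[0.02,0,0],[0,0,0],0.3],
  [[0,0,0],[0,0,0],-0.2],
  [[0,0,0],[0,0,0],-0.2],
  [[0,0,0],[0,0,0],-0.2],
  [[0,0,-0.4],[0,0,0],-0.2],
  [[0,0,-0.8],[0,0,0],-0.2],
  [[0,0,-0.8],[0,0,0],-0.2],
  [[0.5,0,-0.9],[0,0,0],-0.2],
  [[0.8,0.8,-0.9],[0,0,0],-0.2],
  [[0.5,0.9,0],[0,0,0],-0.2],
  [[0,0.9,0],[0,0,0],-0.2],
  [[0,0.9,0],[0,0,0],-0.2],
  [[0,0.9,0],[0,0,0],-0.2],
  [[0,0.9,0],[0,0,0],-0.2],
])

```text
clock: 25.1
position: [0.5049, 0.1272, 0.148]
tool_rot: [3.141, 0.001, -2.935]
force: [0.2, -0.2, -0.7]
grip_width: 0.0512
finger_force: 0.0
```

```bash
cat >> e.py <<'E'
g=grab_frame("top"); P,u,v=pts(g); X=(P-F)@e; L=(P-F)@n
for lo in np.arange(-.065,.005,.005):
    q=(X>lo)&(X<lo+.005)&(abs(L)<.025)&(P[:,2]>.03)&(P[:,2]<.07)
    if q.sum(): print(round(lo,3),q.sum(),L[q].min().round(4),L[q].max().round(4),np.median(P[q][:,2]).round(4))
a=cv2.resize(f["pixels"][160:250,215:350,::-1],(600,400),interpolation=cv2.INTER_CUBIC)
b=cv2.resize(g["pixels"][130:280,200:390,::-1],(600,474),interpolation=cv2.INTER_CUBIC)[:200*2]
cv2.imwrite("pics/fin.png",cv2.resize(np.hstack([a,b]),(800,266)))
for nme in ("paddle","timer","gauze_roll","petri_dish"):
    r=regions_of(nme,"top")
    if r: print(nme,round(r[0]["p"],2),np.median(pts(g,r[0]["mask"])[0],0).round(3))
E
python3 e.py
```

```text
shoulder to face 0.0462 lat off 0.1322 force fwd/lat/z 0.1 -0.3 -0.7 [0.50493315 0.12721414 0.14804697] [ 3.14144705e+00  8.38555383e-04 -2.93450957e+00] 25.1
handle rear at [-0.06101057 -0.06032407 -0.05928802] 274 handle z 0.043209851579999334
-0.065 8 -0.0167 0.0109 0.0414
-0.06 30 -0.0196 0.0135 0.0425
-0.055 25 -0.0187 0.0138 0.0429
-0.05 30 -0.0196 0.0135 0.042
-0.045 24 -0.0182 0.013 0.0433
-0.04 31 -0.019 0.0144 0.0422
-0.035 24 -0.0177 0.0136 0.0434
-0.03 29 -0.0186 0.0147 0.0436
-0.025 30 -0.019 0.0142 0.0438
-0.02 26 -0.0179 0.0151 0.0444
-0.015 28 -0.0185 0.0145 0.0441
-0.01 26 -0.017 0.0135 0.0441
-0.005 46 -0.0241 0.0233 0.0457
-0.0 45 -0.0247 0.0243 0.0581
0.005 44 -0.0238 0.0245 0.0603
paddle 0.47 [ 0.492 -0.209  0.042]
timer 0.83 [ 0.689 -0.132  0.037]
petri_dish 0.6 [ 0.639 -0.329  0.014]
```

View pics/fin.png

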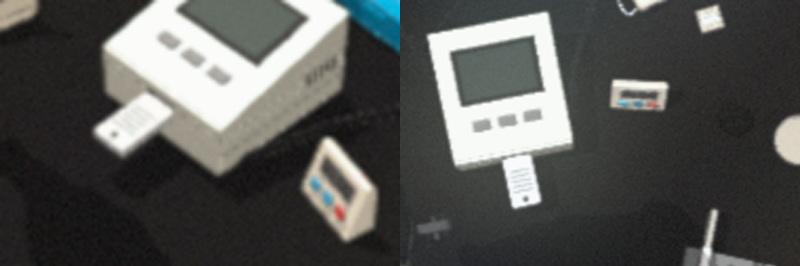

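The crops show the handle flush at the slot and straight, with the gripper clear. The paddle, timer and dish haven't moved. Handing in.

```bash
python3 -c "
from workcell import bot
print(bot.job_done())"
```

```text
the job is handed in; nothing more can be done
None
```

I took the gauge out of the block, laid it flat, re-gripped it by its long edges and slid it into the reader until it stopped hard at about 33 N with the shoulder at the face (to about 1 mm by camera; the catches themselves were not visible), then handed the job in at about 25 s; the paddle, timer and petri dish measured in place, and the gauze roll was not found in the last top view.

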